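Press the damp-proof soap tub's lid home all round, then shut its vent

TASK

Close the washing-soap tub on the bath step against damp: press its lid down at the rim, section by section all the way round, until you feel each section sit fully home, while the vent plug in the middle stays open to let the air out. Only then press the vent plug fully in. Press gently enough not to break the brittle lid, leave the tub where it stands and do not disturb the other things on the step.

Things in the scene. Friction and masses are not known exactly. Their poses are not given: they have to be found in the camera images.
- tub: Blue round washing-soap tub, loose, 0.7 to 1 kg, 160 mm across, standing on a concrete step 50 mm high. Origin: centre of its underside; z up; +x points through the middle of rim section 0, the one with a small red tab on its skirt. Its yellow lid is brittle: a press of more than 30 N on tub or lid breaks it.
- lid_middle (a point): Centre of the top of the yellow lid's fixed middle panel (102 mm across), 104 mm above the tub's origin, under the red vent plug. Around the panel lies the seal rim, 181 mm across, split into six equal sections of 60 degrees (radius 52 to 89 mm, an orange line on each at radius 76 mm), each sliding straight down on its own. The lid is on the tub already.
- rim0_top (a point): Middle of the flat top of rim section 0 (0 degrees counter-clockwise from the tub's +x, 72 mm from its axis), where to press; it moves with the section. 116 mm above the tub's origin when the section is fully raised.
- rim0 (a joint): How far section 0 is pressed down, m; 0 is fully raised. The gasket under it is uneven: each section is home at its own depth, 4 to 12 mm, on a hard stop that can only be felt; home sections are not level with each other. Friction differs by section (7 to 13.5 N while sliding at up to 20 mm/s); no spring, it stays where it is left.
- rim1_top (a point): Middle of the flat top of rim section 1 (60 degrees counter-clockwise from the tub's +x, 72 mm from its axis), where to press; it moves with the section. 116 mm above the tub's origin when the section is fully raised.
- rim1 (a joint): How far section 1 is pressed down, m; 0 is fully raised. The gasket under it is uneven: each section is home at its own depth, 4 to 12 mm, on a hard stop that can only be felt; home sections are not level with each other. Friction differs by section (7 to 13.5 N while sliding at up to 20 mm/s); no spring, it stays where it is left.
- rim2_top (a point): Middle of the flat top of rim section 2 (120 degrees counter-clockwise from the tub's +x, 72 mm from its axis), where to press; it moves with the section. 116 mm above the tub's origin when the section is fully raised.
- rim2 (a joint): How far section 2 is pressed down, m; 0 is fully raised. The gasket under it is uneven: each section is home at its own depth, 4 to 12 mm, on a hard stop that can only be felt; home sections are not level with each other. Friction differs by section (7 to 13.5 N while sliding at up to 20 mm/s); no spring, it stays where it is left.
- rim3_top (a point): Middle of the flat top of rim section 3 (180 degrees counter-clockwise from the tub's +x, 72 mm from its axis), where to press; it moves with the section. 116 mm above the tub's origin when the section is fully raised.
- rim3 (a joint): How far section 3 is pressed down, m; 0 is fully raised. The gasket under it is uneven: each section is home at its own depth, 4 to 12 mm, on a hard stop that can only be felt; home sections are not level with each other. Friction differs by section (7 to 13.5 N while sliding at up to 20 mm/s); no spring, it stays where it is left.
- rim4_top (a point): Middle of the flat top of rim section 4 (240 degrees counter-clockwise from the tub's +x, 72 mm from its axis), where to press; it moves with the section. 116 mm above the tub's origin when the section is fully raised.
- rim4 (a joint): How far section 4 is pressed down, m; 0 is fully raised. The gasket under it is uneven: each section is home at its own depth, 4 to 12 mm, on a hard stop that can only be felt; home sections are not level with each other. Friction differs by section (7 to 13.5 N while sliding at up to 20 mm/s); no spring, it stays where it is left.
- rim5_top (a point): Middle of the flat top of rim section 5 (300 degrees counter-clockwise from the tub's +x, 72 mm from its axis), where to press; it moves with the section. 116 mm above the tub's origin when the section is fully raised.
- rim5 (a joint): How far section 5 is pressed down, m; 0 is fully raised. The gasket under it is uneven: each section is home at its own depth, 4 to 12 mm, on a hard stop that can only be felt; home sections are not level with each other. Friction differs by section (7 to 13.5 N while sliding at up to 20 mm/s); no spring, it stays where it is left.
- vent_top (a point): Centre of the top of the red vent plug, 36 mm across, on the tub's axis; 122 mm above the tub's origin when open.
- vent (a joint): How far the vent plug is pressed in, m; 0 open, 0.008 shut on a hard stop. Slides with about 7 to 9 N and stays where it is left.
- lota: Round aluminium water pot, open top, 106 mm across, 98 mm high; bystander. Origin: centre of its underside.
- mug: Blue plastic mug, 86 mm across, 100 mm high, with a side handle; bystander. Origin: centre of its underside.
- soap_dish: Yellow plastic soap dish with clip lid, 119 x 84 x 41 mm; bystander. Origin: centre of its underside.
- heel_scraper: Steel heel scraper lying flat, 150 mm long, 40 mm wide, 16 mm high; bystander. Origin: on its underside, 74 mm from the end of the handle.
- switch_plate: Loose round white switch plate with a black press button, 84 mm across, 28 mm high; bystander. Origin: centre of its underside.
There are look-alikes about, which are no part of the job. Leave any grey or turquoise look-alike of the tub alone.

How it is judged:
By the outcome, as a careful person would: the job done as asked, in the order asked, and still so for the second after the job is handed in, with the robot touching nothing.
It also fails if it takes over 59 s, if anything falls off the work surface, if the arm or the gripper's body presses on something with over 40 N, if the wrist force passes 120 N, or if a joint passes its speed limit or range.

ROBOT

A 6-joint arm with a two-finger parallel gripper is mounted at the origin on the work surface. World frame = base frame: x ahead of the robot, y to its left, z up, the work surface at z = 0. Lengths are in m, angles in rad, forces in N, time in s.
With the tool pointing down it reaches from about 0.425 to 0.95 m from the base axis. Payload 3.5 kg.
Tool frame: the origin (TCP) lies at the very end of the fingers, on their centre line; the grasp point (between the pads) lies behind it (ctrl.grasp_offset is the z of the grasp point in the tool frame, in m); z points along the fingers, x is the direction in which the jaws open and shut, and the axes are right-handed (so a half turn about z gives the same grasp; the last joint's range is limited). The gripper opens to 85 mm and grips with 20 to 120 N. Pads are 22 mm wide; open, the fingers measure 114 mm over their backs; the gripper's body (76 mm by 85 mm) begins 54 mm behind the grasp point. The pads swing forward as they close: fully open they stand 13 mm farther back than shut.
Start: joints at [-0.15, 0.286, 1.577, -0, 1.279, -0.15], TCP at [0.675, 0, 0.231] pointing down, gripper open.
Joint ranges: [-2.77, 2.77], [-0.9, 2.22], [0.21, 2.48], [-1.53, 4.67], [0.24, 2.81], [-2.84, 2.84]. Speed limits (rad/s): [2.79, 2.79, 3.14, 3.14, 3.14, 3.14].

INTERFACE

Orientations are given as a unit quaternion [x, y, z, w].
In Python, from plant import ctrl gives the robot as it stands.
- The arm moves only by the shell command python3 -m jog 'ROWS' [FORCE]. ROWS is JSON, a list of rows, each an object with "grip": the closure, from 0 (fully open) to 1 (shut); "xyz": the shift along the tool's x, y, z in m, a list of three; "dr": the turn, a rotation vector about the tool's x, y, z in rad, a list of three. A call has 1 to 12 rows; each row is the pose to reach, as a shift and turn from the pose commanded when the call began, along the tool's axes at that moment; what a row does not reach only later rows make up. A row lasts 1/12 s, in which the tool goes at most 41.7 mm and 7.16 degrees, less where a joint would pass 70% of its speed; a pose out of reach is approached as far as the arm can. A call with a gripper value outside its range is refused whole. The fingers move at their own pace and stop on an object; FORCE is the grip in N (left out, the last holds). Time passes only in rows, so rows that repeat a pose let the fingers close. It gives the time, the measured TCP pose, the force and the opening at its end, in the units of the state.
- ctrl.get_state(): the state, without advancing time (a new reading comes with each control period).
- ctrl.read_camera(name): name is "scene" or "side" or "wrist"; returns the picture (420x560x3 uint8, red, green, blue); there is no depth.
- ctrl.get_calibration(name): a dict with "mtx" (3x3 intrinsics, pixels), "k1" (the pictures are not rectified: a ray, as slopes to the right and down, at radius r is drawn at 1 + k1 r^2 times it, then the intrinsics apply), "R" (3x3) and "t" (3): a world point X has camera coordinates R X + t; the wrist camera has in their place "hand_eye" (4x4, takes a point from camera to tool coordinates, whose origin is the TCP and whose axes are the tool frame's). Camera axes: x right, y down, z forward; pixel columns grow to the right and rows downward; lengths in m; the calibration is good to about 2 mm. A picture is of the moment at which its call begins: read the wrist's pose just before it. get_calibration takes no time and is no camera call.
- ctrl.sign_off(): hands the job in, once; it reports no verdict.
The state is a dict: "time": time; "qpos": joint angles; "dq": joint speeds; "joint_efforts": joint torques, N m; "eef_pos": TCP position; "tcp_rot": TCP orientation; "contact_force": force on the tool from outside, world axes, zero at the start; "wrist_torque": the same for the moment, N m; "opening": opening from 0.0 (shut) to 1.0 (fully open).
Only numpy, scipy, OpenCV 4.12 (cv2) and the standard library are available. Lean on these libraries where they do the work, as an engineer would, in place of code of your own. Each camera call takes 0.05 s, during which the arm holds its last target.

## Working session

There is one attempt and no reset: what is moved stays moved. The work goes in short steps, Python scripts to look and compute and a shell command to move; the robot and the scene stay as the last step left them, time stands still between calls to the robot, and variables do not carry over. Pictures are saved under pics/ and viewed, and the job is handed in when it is done.

```bash
ls; mkdir -p pics
python3 - <<'E'
from plant import ctrl
import cv2
s=ctrl.get_state()
for k,v in s.items(): print(k,v)
for n in ["scene","side","wrist"]:
    im=ctrl.read_camera(n); cv2.imwrite(f"pics/{n}0.png",im[:,:,::-1])
    print(n,ctrl.get_calibration(n))
E
```

```text
pics
time 0.0
qpos [-1.49984200e-01  2.87158846e-01  1.57815547e+00  1.09925456e-05
  1.27859637e+00 -1.49984871e-01]
dq [0.00099004 0.00035451 0.00039138 0.00056686 0.00058397 0.00022228]
joint_efforts [-1.79628755e-04 -4.05981302e+01 -2.92628127e+01 -1.54224781e-04
  5.81841552e-03  3.74769741e-06]
eef_pos [6.74353701e-01 1.40579932e-04 2.29963381e-01]
tcp_rot [ 9.99999328e-01 -1.25381587e-06 -1.14521377e-03 -1.78385218e-04]
contact_force [ 0.00695133  0.19271258 -0.10875716]
wrist_torque [ 0.0008205   0.04699336 -0.01059606]
opening 1.0018072587617453
scene {'mtx': array([[480.08842609,   0.        , 276.71365685],
       [  0.        , 480.08842609, 210.44020161],
       [  0.        ,   0.        ,   1.        ]]), 'k1': -0.09482583470047805, 'R': array([[ 0.46596582,  0.88449601,  0.02329521],
       [ 0.53119162, -0.25859018, -0.806825  ],
       [-0.70760958,  0.38832709, -0.59033105]]), 't': array([-0.24427153, -0.17898361,  1.61998211])}
side {'mtx': array([[453.33293457,   0.        , 264.92240593],
       [  0.        , 453.33293457, 212.09809425],
       [  0.        ,   0.        ,   1.        ]]), 'k1': -0.019890591722953228, 'R': array([[-0.97589191, -0.21800861,  0.01035524],
       [-0.16038594,  0.68415541, -0.71148277],
       [ 0.14802477, -0.69599111, -0.70262724]]), 't': array([0.47570375, 0.1744448 , 1.33529373])}
wrist {'mtx': array([[291.63330683,   0.        , 283.24571575],
       [  0.        , 291.63330683, 205.02321075],
       [  0.        ,   0.        ,   1.        ]]), 'k1': -0.05838735006061206, 'hand_eye': array([[ 9.99999784e-01,  3.64969568e-04,  5.45961507e-04,
         3.89186426e-04],
       [-4.93186173e-04,  9.66314477e-01,  2.57363729e-01,
        -6.49033956e-02],
       [-4.33640579e-04, -2.57363943e-01,  9.66314448e-01,
        -1.42952815e-01],
       [ 0.00000000e+00,  0.00000000e+00,  0.00000000e+00,
         1.00000000e+00]])}
```

View pics/scene0.png

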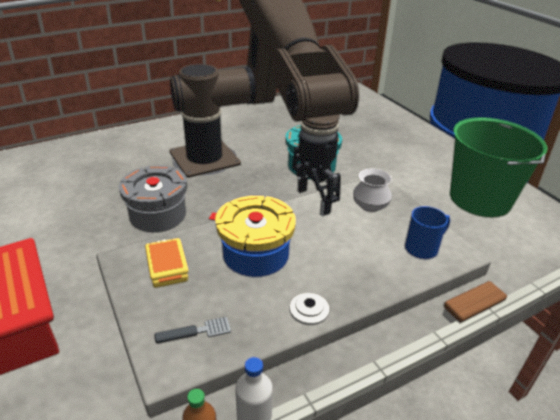

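View pics/side0.png

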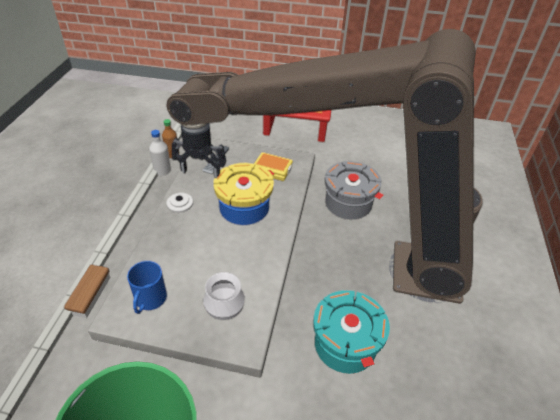

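View pics/wrist0.png

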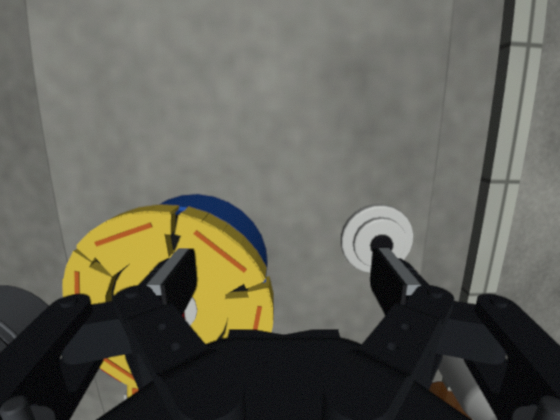

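The scene view shows the yellow lid, with its vent at about (256,217) and a red tab at about (213,217). In the side view the vent is at about (243,181). Grey and turquoise look-alikes stand off the step. Next I'll triangulate.

```bash
cat > h.py <<'E'
import numpy as np, cv2
from plant import ctrl
from scipy.spatial.transform import Rotation as Ro
def ray(n,uv,st=None):
    c=ctrl.get_calibration(n); K=c['mtx']; uv=np.atleast_2d(np.float64(uv)).reshape(-1,1,2)
    d=cv2.undistortPoints(uv,K,np.array([c['k1'],0,0,0.])).reshape(-1,2)
    d=np.c_[d,np.ones(len(d))]
    if n=='wrist':
        s=st or ctrl.get_state(); H=c['hand_eye']; R=Ro.from_quat(s['tcp_rot']).as_matrix()
        return R@H[:3,3]+np.array(s['eef_pos']), d@(R@H[:3,:3]).T
    return -c['R'].T@c['t'], d@c['R']
def onz(n,uv,z,st=None):
    o,d=ray(n,uv,st); return o+d*((z-o[2])/d[:,2])[:,None]
def tri(obs):
    A=0;b=0
    for o,d in obs:
        d=d/np.linalg.norm(d); P=np.eye(3)-np.outer(d,d); A=A+P;b=b+P@o
    return np.linalg.solve(A,b)
def red(im):
    h=cv2.cvtColor(im,cv2.COLOR_RGB2HSV); return (((h[...,0]<5)|(h[...,0]>174))&(h[...,1]>170)&(h[...,2]>90)).astype(np.uint8)
def yellow(im):
    h=cv2.cvtColor(im,cv2.COLOR_RGB2HSV); return ((h[...,0]>20)&(h[...,0]<32)&(h[...,1]>140)&(h[...,2]>60)).astype(np.uint8)
def orange(im):
    h=cv2.cvtColor(im,cv2.COLOR_RGB2HSV); return ((h[...,0]>5)&(h[...,0]<17)&(h[...,1]>170)&(h[...,2]>100)).astype(np.uint8)
def blobs(m,a=8):
    n,l,s,c=cv2.connectedComponentsWithStats(m); return [(s[i][4],c[i].round(1),s[i][:4]) for i in range(1,n) if s[i][4]>=a]
E
python3 - <<'E'
from h import *
for n in ["scene","side","wrist"]:
    im=cv2.imread(f"pics/{n}0.png")[:,:,::-1].copy()
    for nm,f in (("red",red),("or",orange),("yel",yellow)):
        print(n,nm,[(int(a),c.tolist(),b.tolist()) for a,c,b in blobs(f(im),25 if nm=='yel' else 8)])
E
python3 - <<'E'
import cv2
a=cv2.imread('pics/scene0.png')[180:290,190:320]; b=cv2.imread('pics/side0.png')[150:240,190:300]
cv2.imwrite('pics/z.png',cv2.hconcat([cv2.resize(a,(390*1,330)),cv2.resize(b,(403,330))]))
E
```

```text
scene red [(56, [152.4, 180.9], [147, 178, 11, 7]), (87, [255.1, 216.6], [249, 213, 13, 9]), (17, [212.4, 216.1], [210, 214, 5, 5]), (4676, [24.1, 312.6], [0, 239, 58, 134])]
scene or [(19, [256.1, 212.9], [248, 211, 15, 6]), (776, [165.1, 256.2], [149, 241, 34, 31]), (427, [24.9, 278.8], [16, 248, 19, 62]), (429, [9.9, 283.5], [2, 252, 17, 63]), (84, [169.5, 278.0], [159, 275, 22, 7]), (29, [0.6, 312.3], [0, 304, 3, 15]), (17, [208.9, 411.0], [204, 408, 10, 6]), (18, [210.8, 415.8], [208, 414, 6, 6])]
scene yel [(2879, [254.9, 223.1], [216, 197, 78, 53]), (516, [167.3, 269.2], [146, 239, 41, 48])]
side red [(113, [317.9, 113.4], [299, 110, 31, 7]), (182, [315.4, 124.8], [282, 114, 47, 27]), (116, [266.9, 124.1], [264, 116, 7, 18]), (39, [352.9, 177.3], [349, 175, 9, 6]), (45, [243.1, 180.3], [239, 178, 9, 6]), (18, [378.3, 195.2], [376, 193, 6, 5]), (101, [351.5, 320.0], [346, 315, 12, 11]), (65, [367.2, 361.5], [362, 358, 11, 8])]
side or [(8, [318.5, 111.8], [316, 111, 6, 2]), (10, [268.2, 159.0], [267, 156, 4, 6])]
side yel [(383, [254.1, 174.7], [215, 160, 75, 25]), (36, [241.8, 165.2], [234, 164, 17, 3]), (26, [266.5, 187.9], [263, 183, 8, 11]), (333, [244.2, 199.0], [216, 188, 56, 18])]
wrist red []
wrist or [(258, [123.3, 233.9], [95, 223, 57, 23]), (267, [219.6, 250.9], [194, 231, 52, 41]), (88, [76.5, 282.5], [75, 272, 4, 22]), (96, [256.8, 318.0], [253, 306, 8, 24]), (107, [118.3, 367.8], [103, 358, 31, 21]), (24, [134.1, 390.2], [132, 388, 6, 6])]
wrist yel [(14538, [176.9, 266.7], [63, 205, 210, 139]), (199, [120.7, 361.8], [108, 355, 24, 18]), (365, [119.6, 377.0], [99, 361, 39, 37])]
```

View pics/z.png

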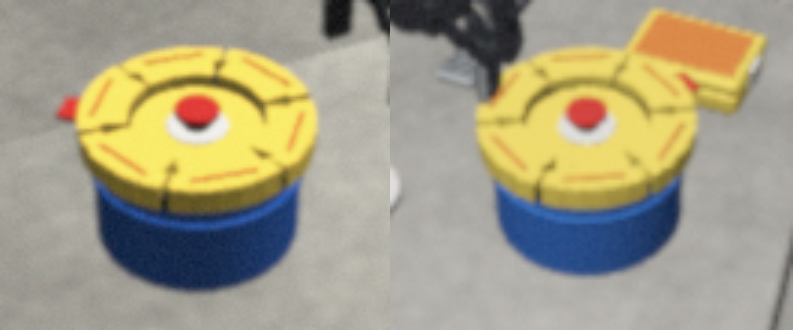

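Run:
```python
from h import *
p=tri([(o,d[0]) for o,d in (ray('scene',[255.5,215.5]),ray('side',[243,179.8]))]); print('vent tri',p)
for n,uv in(('scene',[255.5,215.5]),('side',[243,179.8])): print(onz(n,uv,.169))
# tab (side crop px 690,86 -> )
tab_side=[190+ (690-390)/403*110, 150+86/330*90]; print(tab_side)
t=tri([(o,d[0]) for o,d in (ray('scene',[212.4,216.1]),ray('side',tab_side))]); print('tab',t)
im=cv2.imread("pics/wrist0.png")[:,:,::-1].copy()
m=orange(im);n,l,s,c=cv2.connectedComponentsWithStats(m)
st=dict(eef_pos=[6.74353701e-01,1.40579932e-04,2.29963381e-01],tcp_rot=[9.99999328e-01,-1.25381587e-06,-1.14521377e-03,-1.78385218e-04])
pts=[]
for i in range(1,n):
    if s[i][4]>80: q=onz('wrist',c[i],.166,st)[0]; pts.append(q); print(q)
# circle from yellow wrist contour / scene
from scipy.optimize import least_squares
pts=np.array(pts)
r=least_squares(lambda x:np.hypot(*(pts[:,:2]-x).T)-.076,p[:2]); print(r.x,r.fun)
for C in (r.x,p[:2]):
  print(np.degrees(np.arctan2(*(pts[:,:2]-C).T[::-1])), np.degrees(np.arctan2(*(t[:2]-C)[::-1])))
# outer ellipse in scene: yellow hull, at z=.166
for n_ in('scene','side'):
    im=cv2.imread(f"pics/{n_}0.png")[:,:,::-1].copy()
    h=cv2.cvtColor(im,cv2.COLOR_RGB2HSV)
    y=((h[...,0]>20)&(h[...,0]<35)&(h[...,1]>100)&(h[...,2]>60)).astype(np.uint8)
    print(n_,[(a,c.tolist(),b.tolist()) for a,c,b in blobs(y,100)])
```

```text
vent tri [ 0.57548066 -0.08515666  0.1700439 ]
[[ 0.5738928  -0.08464315  0.169     ]]
[[ 0.5759525  -0.08603014  0.169     ]]
[271.88585607940445, 173.45454545454547]
tab [ 0.50321608 -0.16230776  0.14548868]
[ 0.55155182 -0.013202    0.166     ]
[ 0.62571463 -0.02666871  0.166     ]
[ 0.50455731 -0.05620458  0.166     ]
[ 0.65289731 -0.08680528  0.166     ]
[ 0.52538867 -0.14283088  0.166     ]
[ 0.57595066 -0.08496307] [-0.00020452  0.00064649  0.00096793  0.0009687   0.00084529]
[ 108.77808766   49.51370723  158.05955976   -1.37147876 -131.14533657] -133.2405513391062
[ 108.39477209   49.34146585  157.79390533   -1.21995301 -130.97541174] -133.1268546773402
scene [(np.int32(3118), [255.2, 222.6], [215, 196, 81, 55]), (np.int32(629), [168.0, 268.2], [145, 238, 43, 49])]
side [(np.int32(2064), [247.0, 183.0], [214, 153, 79, 54])]
```

Tub centre is about (0.576, -0.085) with section 0 at about -131°, so the pressing points follow directly. I'll close the fingers and go over section 3, the nearest.

```bash
python3 -m jog '[{"grip":1,"xyz":[-0.02,0.012,0],"dr":[0,0,0]},{"grip":1,"xyz":[-0.04,0.024,0],"dr":[0,0,0]},{"grip":1,"xyz":[-0.0515,0.031,0.01],"dr":[0,0,0]},{"grip":1,"xyz":[-0.0515,0.031,0.02],"dr":[0,0,0]},{"grip":1,"xyz":[-0.0515,0.031,0.03],"dr":[0,0,0]},{"grip":1,"xyz":[-0.0515,0.031,0.045],"dr":[0,0,0]},{"grip":1,"xyz":[-0.0515,0.031,0.05],"dr":[0,0,0]},{"grip":1,"xyz":[-0.0515,0.031,0.05],"dr":[0,0,0]},{"grip":1,"xyz":[-0.0515,0.031,0.05],"dr":[0,0,0]}]' 20
python3 - <<'E'
from h import *
s=ctrl.get_state();print(s['eef_pos'],s['contact_force'],s['opening'])
im=ctrl.read_camera('wrist');cv2.imwrite('pics/w1.png',im[:,:,::-1])
im=ctrl.read_camera('scene');cv2.imwrite('pics/s1.png',cv2.resize(im[150:300,170:370,::-1],(800,600)))
E
```

```text
time: 0.9
eef_pos: [0.6236, -0.0306, 0.1806]
tcp_rot: [1.0, 0.0, -0.001, -0.0]
contact_force: [0.3, 0.5, -0.5]
opening: 0.003
[ 0.62363661 -0.03056598  0.18057422] [ 0.25134219  0.54752243 -0.47983381] 0.0027087422976558744
```

View pics/w1.png

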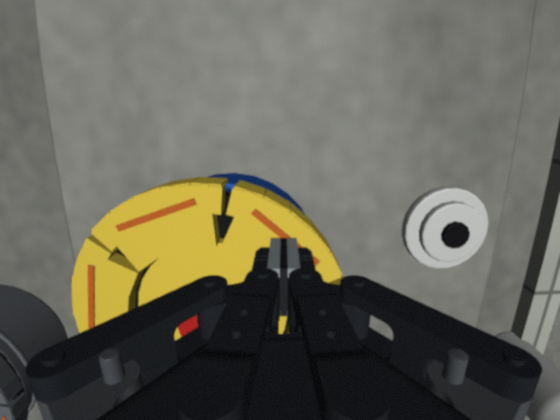

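View pics/s1.png

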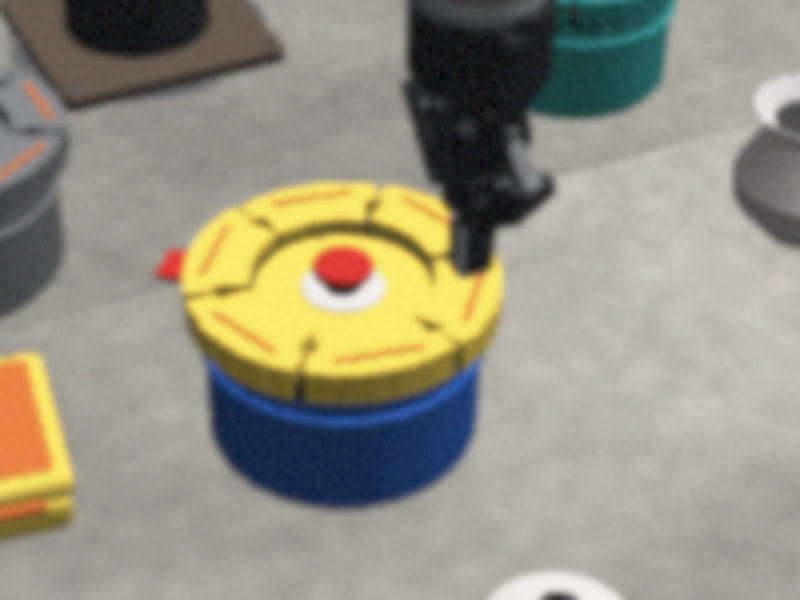

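The fingertips are over section 3, near the scene-crop pixel (470,270). The red vent at (342,268) is clear of them, so I descend slowly.

```bash
python3 -m jog '[{"grip":1,"xyz":[0,0,0.006],"dr":[0,0,0]},{"grip":1,"xyz":[0,0,0.011],"dr":[0,0,0]},{"grip":1,"xyz":[0,0,0.012],"dr":[0,0,0]},{"grip":1,"xyz":[0,0,0.013],"dr":[0,0,0]}]'
python3 -m jog '[{"grip":1,"xyz":[0,0,0.0005],"dr":[0,0,0]},{"grip":1,"xyz":[0,0,0.001],"dr":[0,0,0]},{"grip":1,"xyz":[0,0,0.0015],"dr":[0,0,0]}]'
```

```text
time: 1.33
eef_pos: [0.6232, -0.0309, 0.1677]
tcp_rot: [1.0, -0.0, -0.0, -0.0]
contact_force: [0.3, -0.8, -0.1]
opening: -0.0
time: 1.58
eef_pos: [0.6236, -0.031, 0.167]
tcp_rot: [1.0, -0.0, 0.0, 0.0]
contact_force: [-0.1, 0.2, 0.0]
opening: 0.001
```

```bash
python3 -m jog '[{"grip":1,"xyz":[0,0,0.0005],"dr":[0,0,0]},{"grip":1,"xyz":[0,0,0.001],"dr":[0,0,0]}]'
python3 -m jog '[{"grip":1,"xyz":[0,0,0.0005],"dr":[0,0,0]},{"grip":1,"xyz":[0,0,0.001],"dr":[0,0,0]}]'
python3 -m jog '[{"grip":1,"xyz":[0,0,0.0005],"dr":[0,0,0]}]'
```

```text
time: 1.75
eef_pos: [0.6236, -0.031, 0.166]
tcp_rot: [1.0, -0.0, 0.0, 0.0]
contact_force: [0.1, -1.1, 0.5]
opening: -0.005
time: 1.92
eef_pos: [0.6235, -0.031, 0.1649]
tcp_rot: [1.0, 0.0, 0.0, 0.0]
contact_force: [0.0, -0.3, -1.0]
opening: -0.0
time: 2.0
eef_pos: [0.6235, -0.031, 0.1643]
tcp_rot: [1.0, -0.0, 0.0, 0.0]
contact_force: [0.3, -0.2, 0.0]
opening: -0.001
```

```bash
for i in 1 2 3; do python3 -m jog '[{"grip":1,"xyz":[0,0,0.0005],"dr":[0,0,0]}]' | egrep 'eef|force'; done
```

```text
eef_pos: [0.6235, -0.031, 0.1638]
contact_force: [0.2, -0.3, -1.0]
eef_pos: [0.6236, -0.0309, 0.1637]
contact_force: [-1.5, 0.4, 3.2]
eef_pos: [0.6236, -0.0309, 0.1636]
contact_force: [-1.8, 0.4, 4.8]
```

```bash
for i in 1 2 3 4 5 6; do python3 -m jog '[{"grip":1,"xyz":[0,0,0.0005],"dr":[0,0,0]}]' | egrep 'eef|force'; done
```

```text
eef_pos: [0.6237, -0.0309, 0.1636]
contact_force: [-3.6, 0.5, 6.6]
eef_pos: [0.6237, -0.0309, 0.1635]
contact_force: [-3.0, 0.8, 7.2]
eef_pos: [0.6237, -0.0309, 0.1632]
contact_force: [-2.9, 0.3, 7.8]
eef_pos: [0.6237, -0.0309, 0.1627]
contact_force: [-3.8, 0.6, 7.8]
eef_pos: [0.6237, -0.0309, 0.1623]
contact_force: [-3.0, 1.6, 7.8]
eef_pos: [0.6238, -0.0309, 0.1618]
contact_force: [-3.5, 1.1, 8.6]
```

```bash
for i in 1 2 3 4 5; do python3 -m jog '[{"grip":1,"xyz":[0,0,0.0005],"dr":[0,0,0]},{"grip":1,"xyz":[0,0,0.001],"dr":[0,0,0]}]' | egrep 'eef|force'; done
```

```text
eef_pos: [0.6239, -0.0309, 0.1615]
contact_force: [-4.8, 0.8, 11.3]
eef_pos: [0.624, -0.0309, 0.1613]
contact_force: [-5.9, 1.4, 13.0]
eef_pos: [0.6241, -0.0308, 0.161]
contact_force: [-6.9, 2.3, 16.2]
eef_pos: [0.6244, -0.0308, 0.1608]
contact_force: [-7.1, 1.5, 17.1]
eef_pos: [0.6247, -0.0306, 0.1605]
contact_force: [-8.0, 2.0, 19.8]
```

The force climbs to 20 N with almost no travel, so section 3 is on its stop. I'll lift, move to section 4 (x -0.0706, y +0.0141) and take a picture.

```bash
python3 -m jog '[{"grip":1,"xyz":[0,0,-0.005],"dr":[0,0,0]},{"grip":1,"xyz":[0,0,-0.013],"dr":[0,0,0]},{"grip":1,"xyz":[-0.02,-0.004,-0.018],"dr":[0,0,0]},{"grip":1,"xyz":[-0.045,-0.009,-0.018],"dr":[0,0,0]},{"grip":1,"xyz":[-0.0706,-0.0141,-0.018],"dr":[0,0,0]},{"grip":1,"xyz":[-0.0706,-0.0141,-0.014],"dr":[0,0,0]},{"grip":1,"xyz":[-0.0706,-0.0141,-0.012],"dr":[0,0,0]}]'
python3 - <<'E'
from h import *
a=ctrl.read_camera('scene')[180:290,200:320,::-1];b=ctrl.read_camera('side')[145:235,190:300,::-1]
cv2.imwrite('pics/s2.png',cv2.hconcat([cv2.resize(a,(400,366),interpolation=2),cv2.resize(b,(400,366),interpolation=2)]))
E
```

```text
time: 4.17
eef_pos: [0.5519, -0.0166, 0.1661]
tcp_rot: [1.0, 0.0, -0.0, -0.0]
contact_force: [0.2, -0.3, -0.6]
opening: -0.006
```

View pics/s2.png

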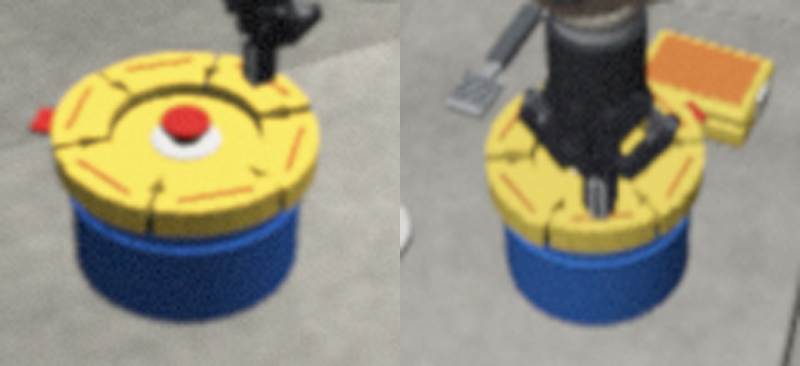

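```bash
python3 -m jog '[{"grip":1,"xyz":[0,0,0.0007],"dr":[0,0,0]},{"grip":1,"xyz":[0,0,0.0015],"dr":[0,0,0]}]' | egrep 'eef|force'; for i in 1 2 3 4 5; do python3 -m jog '[{"grip":1,"xyz":[0,0,0.0005],"dr":[0,0,0]},{"grip":1,"xyz":[-0.0001,0,0.001],"dr":[0,0,0]}]' | egrep 'eef|force'; done
```

```text
eef_pos: [0.554, -0.0172, 0.1659]
contact_force: [-1.3, -0.2, 4.7]
eef_pos: [0.554, -0.0171, 0.1658]
contact_force: [-1.0, 0.8, 7.4]
eef_pos: [0.5541, -0.0171, 0.1658]
contact_force: [-3.0, 0.3, 10.3]
eef_pos: [0.5541, -0.0171, 0.1656]
contact_force: [-3.9, 0.9, 12.6]
eef_pos: [0.5541, -0.0171, 0.1648]
contact_force: [-3.9, 1.3, 13.0]
eef_pos: [0.5541, -0.0171, 0.1639]
contact_force: [-3.5, 0.3, 11.9]
```

```bash
for i in 1 2 3 4 5 6; do python3 -m jog '[{"grip":1,"xyz":[0,0,0.0005],"dr":[0,0,0]},{"grip":1,"xyz":[-0.0001,0,0.001],"dr":[0,0,0]}]' | egrep 'eef|force'; done
```

```text
eef_pos: [0.5541, -0.0171, 0.1629]
contact_force: [-4.5, 0.2, 11.8]
eef_pos: [0.5541, -0.0171, 0.162]
contact_force: [-2.7, 1.0, 12.5]
eef_pos: [0.5541, -0.0171, 0.161]
contact_force: [-3.1, 0.7, 12.4]
eef_pos: [0.554, -0.0171, 0.1601]
contact_force: [-3.7, 1.2, 12.0]
eef_pos: [0.554, -0.0171, 0.1591]
contact_force: [-2.6, 0.1, 12.3]
eef_pos: [0.554, -0.0171, 0.1582]
contact_force: [-2.3, 1.4, 12.6]
```

```bash
for i in 1 2 3 4; do python3 -m jog '[{"grip":1,"xyz":[0,0,0.0005],"dr":[0,0,0]},{"grip":1,"xyz":[-0.0001,0,0.001],"dr":[0,0,0]}]' | egrep 'eef|force'; done
```

```text
eef_pos: [0.554, -0.0171, 0.1572]
contact_force: [-2.4, 1.7, 11.9]
eef_pos: [0.554, -0.0171, 0.1562]
contact_force: [-3.2, 1.4, 13.0]
eef_pos: [0.554, -0.0171, 0.1553]
contact_force: [-2.0, 1.5, 12.6]
eef_pos: [0.554, -0.0171, 0.1543]
contact_force: [-2.2, 1.4, 12.2]
```

```bash
for i in 1 2 3; do python3 -m jog '[{"grip":1,"xyz":[0,0,0.0005],"dr":[0,0,0]},{"grip":1,"xyz":[-0.0001,0,0.001],"dr":[0,0,0]}]' | egrep 'eef|force'; done
```

```text
eef_pos: [0.554, -0.0171, 0.1536]
contact_force: [-2.7, 1.8, 14.2]
eef_pos: [0.5541, -0.0171, 0.1534]
contact_force: [-4.5, 1.8, 17.6]
eef_pos: [0.5541, -0.017, 0.153]
contact_force: [-5.4, 2.2, 20.6]
```

```bash
python3 -m jog '[{"grip":1,"xyz":[0,0,-0.007],"dr":[0,0,0]},{"grip":1,"xyz":[0,0,-0.02],"dr":[0,0,0]},{"grip":1,"xyz":[0,0,-0.029],"dr":[0,0,0]},{"grip":1,"xyz":[-0.02,0.022,-0.031],"dr":[0,0,0]},{"grip":1,"xyz":[-0.04,0.045,-0.031],"dr":[0,0,0]},{"grip":1,"xyz":[-0.0462,0.0541,-0.03],"dr":[0,0,0]},{"grip":1,"xyz":[-0.0462,0.0541,-0.026],"dr":[0,0,0]},{"grip":1,"xyz":[-0.0462,0.0541,-0.0215],"dr":[0,0,0]},{"grip":1,"xyz":[-0.0462,0.0541,-0.0205],"dr":[0,0,0]}]'; for i in 1 2 3 4 5; do python3 -m jog '[{"grip":1,"xyz":[0,0,0.0005],"dr":[0,0,0]},{"grip":1,"xyz":[-0.0001,0,0.001],"dr":[0,0,0]}]' | egrep 'eef|force'; done
```

```text
time: 8.18
eef_pos: [0.5048, -0.0704, 0.1667]
tcp_rot: [1.0, -0.0, -0.001, -0.0]
contact_force: [-0.4, 0.2, -0.1]
opening: -0.001
eef_pos: [0.5051, -0.0703, 0.1664]
contact_force: [-0.4, 0.2, -0.6]
eef_pos: [0.505, -0.0706, 0.1658]
contact_force: [0.5, 0.4, -1.5]
eef_pos: [0.5047, -0.0708, 0.1649]
contact_force: [0.5, 0.6, -0.3]
eef_pos: [0.5047, -0.0709, 0.1646]
contact_force: [-2.5, 2.3, 5.0]
eef_pos: [0.5047, -0.0709, 0.1646]
contact_force: [-3.4, 1.5, 9.5]
```

```bash
for i in 1 2 3 4; do python3 -m jog '[{"grip":1,"xyz":[0,0,0.0005],"dr":[0,0,0]},{"grip":1,"xyz":[-0.0001,0,0.001],"dr":[0,0,0]}]' | egrep 'eef|force'; done
```

```text
eef_pos: [0.5047, -0.0709, 0.1643]
contact_force: [-4.5, 2.3, 10.6]
eef_pos: [0.5047, -0.0709, 0.1635]
contact_force: [-4.5, 2.1, 10.8]
eef_pos: [0.5047, -0.0709, 0.1626]
contact_force: [-4.1, 2.4, 9.9]
eef_pos: [0.5047, -0.0709, 0.1616]
contact_force: [-4.2, 1.3, 11.3]
```

```bash
for i in 1 2 3 4; do python3 -m jog '[{"grip":1,"xyz":[0,0,0.0005],"dr":[0,0,0]},{"grip":1,"xyz":[-0.0001,0,0.001],"dr":[0,0,0]}]' | egrep 'eef|force'; done
```

```text
eef_pos: [0.5047, -0.0709, 0.1607]
contact_force: [-3.6, 1.8, 11.6]
eef_pos: [0.5047, -0.0709, 0.1597]
contact_force: [-3.0, 1.5, 12.7]
eef_pos: [0.5047, -0.0709, 0.1588]
contact_force: [-4.8, 2.2, 12.8]
eef_pos: [0.5047, -0.0709, 0.1585]
contact_force: [-5.9, 2.9, 16.0]
```

```bash
for i in 1 2 ; do python3 -m jog '[{"grip":1,"xyz":[0,0,0.0005],"dr":[0,0,0]},{"grip":1,"xyz":[-0.0001,0,0.001],"dr":[0,0,0]}]' | egrep 'eef|force'; done
```

```text
eef_pos: [0.5047, -0.071, 0.1581]
contact_force: [-7.4, 3.4, 18.2]
eef_pos: [0.5047, -0.071, 0.1579]
contact_force: [-7.3, 3.7, 21.2]
```

```bash
python3 -m jog '[{"grip":1,"xyz":[0,0,-0.007],"dr":[0,0,0]},{"grip":1,"xyz":[0,0,-0.016],"dr":[0,0,0]},{"grip":1,"xyz":[0,0.003,-0.025],"dr":[0,0,0]},{"grip":1,"xyz":[0.01,0.03,-0.026],"dr":[0,0,0]},{"grip":1,"xyz":[0.02,0.055,-0.026],"dr":[0,0,0]},{"grip":1,"xyz":[0.0246,0.0682,-0.025],"dr":[0,0,0]},{"grip":1,"xyz":[0.0246,0.0682,-0.021],"dr":[0,0,0]},{"grip":1,"xyz":[0.0246,0.0682,-0.016],"dr":[0,0,0]},{"grip":1,"xyz":[0.0246,0.0682,-0.015],"dr":[0,0,0]}]'; for i in 1 2 3 4 5; do python3 -m jog '[{"grip":1,"xyz":[0,0,0.0005],"dr":[0,0,0]},{"grip":1,"xyz":[-0.0001,0,0.001],"dr":[0,0,0]}]' | egrep 'eef|force'; done
```

```text
time: 11.43
eef_pos: [0.5267, -0.1383, 0.1659]
tcp_rot: [1.0, -0.0, -0.002, -0.001]
contact_force: [-0.6, -0.8, 2.6]
opening: -0.005
eef_pos: [0.5274, -0.1382, 0.1663]
contact_force: [0.5, -0.5, -0.3]
eef_pos: [0.5278, -0.1386, 0.1659]
contact_force: [-1.1, -0.5, 2.2]
eef_pos: [0.5278, -0.1388, 0.1659]
contact_force: [-3.3, 1.6, 6.6]
eef_pos: [0.5278, -0.1388, 0.1656]
contact_force: [-3.0, 2.6, 8.4]
eef_pos: [0.5278, -0.1388, 0.1648]
contact_force: [-2.6, 1.5, 9.9]
```

```bash
for i in 1 2 3 4; do python3 -m jog '[{"grip":1,"xyz":[0,0,0.0005],"dr":[0,0,0]},{"grip":1,"xyz":[-0.0001,0,0.001],"dr":[0,0,0]}]' | egrep 'eef|force'; done
```

```text
eef_pos: [0.5278, -0.1388, 0.1639]
contact_force: [-2.8, 2.7, 8.4]
eef_pos: [0.5278, -0.1388, 0.163]
contact_force: [-1.5, 2.8, 8.0]
eef_pos: [0.5278, -0.1388, 0.162]
contact_force: [-3.1, 2.9, 8.4]
eef_pos: [0.5278, -0.1388, 0.161]
contact_force: [-2.2, 3.3, 8.1]
```

```bash
for i in 1 2 3 4; do python3 -m jog '[{"grip":1,"xyz":[0,0,0.0005],"dr":[0,0,0]},{"grip":1,"xyz":[-0.0001,0,0.001],"dr":[0,0,0]}]' | egrep 'eef|force'; done
```

```text
eef_pos: [0.5278, -0.1388, 0.16]
contact_force: [-2.9, 3.1, 8.0]
eef_pos: [0.5278, -0.1388, 0.1591]
contact_force: [-1.5, 3.1, 9.7]
eef_pos: [0.5277, -0.1388, 0.1581]
contact_force: [-2.0, 3.4, 8.6]
eef_pos: [0.5277, -0.1388, 0.1572]
contact_force: [-1.9, 3.2, 8.4]
```

```bash
for i in 1 2 3; do python3 -m jog '[{"grip":1,"xyz":[0,0,0.0005],"dr":[0,0,0]},{"grip":1,"xyz":[-0.0001,0,0.001],"dr":[0,0,0]}]' | egrep 'eef|force'; done
```

```text
eef_pos: [0.5277, -0.1388, 0.1562]
contact_force: [-1.4, 2.1, 8.9]
eef_pos: [0.5278, -0.1389, 0.1556]
contact_force: [-1.3, 3.9, 10.9]
eef_pos: [0.5278, -0.1389, 0.1553]
contact_force: [-3.3, 3.7, 13.2]
```

```bash
for i in 1 2 3; do python3 -m jog '[{"grip":1,"xyz":[0,0,0.0005],"dr":[0,0,0]},{"grip":1,"xyz":[-0.0001,0,0.001],"dr":[0,0,0]}]' | egrep 'eef|force'; done
```

```text
eef_pos: [0.5278, -0.139, 0.155]
contact_force: [-4.6, 3.4, 15.8]
eef_pos: [0.5279, -0.139, 0.1547]
contact_force: [-6.5, 5.1, 19.4]
eef_pos: [0.5279, -0.1391, 0.1544]
contact_force: [-7.1, 5.4, 20.9]
```

```bash
python3 -m jog '[{"grip":1,"xyz":[0,0,-0.007],"dr":[0,0,0]},{"grip":1,"xyz":[0,0,-0.018],"dr":[0,0,0]},{"grip":1,"xyz":[0.002,0,-0.029],"dr":[0,0,0]},{"grip":1,"xyz":[0.025,0.005,-0.031],"dr":[0,0,0]},{"grip":1,"xyz":[0.055,0.01,-0.031],"dr":[0,0,0]},{"grip":1,"xyz":[0.0725,0.0141,-0.03],"dr":[0,0,0]},{"grip":1,"xyz":[0.0725,0.0141,-0.025],"dr":[0,0,0]},{"grip":1,"xyz":[0.0725,0.0141,-0.021],"dr":[0,0,0]},{"grip":1,"xyz":[0.0725,0.0141,-0.019],"dr":[0,0,0]}]'; for i in 1 2 3 4 5; do python3 -m jog '[{"grip":1,"xyz":[0,0,0.0005],"dr":[0,0,0]},{"grip":1,"xyz":[-0.0001,0,0.001],"dr":[0,0,0]}]' | egrep 'eef|force'; done
```

```text
time: 15.35
eef_pos: [0.5973, -0.1528, 0.1663]
tcp_rot: [1.0, 0.0, -0.001, -0.001]
contact_force: [0.0, 0.6, -0.9]
opening: -0.002
eef_pos: [0.5975, -0.153, 0.1663]
contact_force: [-0.4, -0.3, 0.3]
eef_pos: [0.5981, -0.1532, 0.1662]
contact_force: [-0.1, 0.4, -0.1]
eef_pos: [0.5983, -0.1533, 0.1651]
contact_force: [-0.2, 0.7, 0.5]
eef_pos: [0.5984, -0.1534, 0.1648]
contact_force: [-2.1, 0.1, 6.0]
eef_pos: [0.5985, -0.1535, 0.1647]
contact_force: [-3.1, 0.7, 8.4]
```

```bash
for i in 1 2 3 ; do python3 -m jog '[{"grip":1,"xyz":[0,0,0.0005],"dr":[0,0,0]},{"grip":1,"xyz":[-0.0001,0,0.001],"dr":[0,0,0]}]' | egrep 'eef|force'; done
```

```text
eef_pos: [0.5985, -0.1535, 0.1646]
contact_force: [-3.2, 1.4, 10.0]
eef_pos: [0.5985, -0.1535, 0.1638]
contact_force: [-3.4, 0.9, 11.1]
eef_pos: [0.5985, -0.1535, 0.1629]
contact_force: [-3.2, 1.3, 10.3]
```

```bash
for i in 1 2 3 4; do python3 -m jog '[{"grip":1,"xyz":[0,0,0.0005],"dr":[0,0,0]},{"grip":1,"xyz":[-0.0001,0,0.001],"dr":[0,0,0]}]' | egrep 'eef|force'; done
```

```text
eef_pos: [0.5985, -0.1535, 0.162]
contact_force: [-3.1, 1.7, 11.2]
eef_pos: [0.5985, -0.1535, 0.1611]
contact_force: [-2.6, 2.3, 10.4]
eef_pos: [0.5985, -0.1535, 0.1602]
contact_force: [-3.4, 2.1, 11.8]
eef_pos: [0.5986, -0.1536, 0.1599]
contact_force: [-5.2, 0.9, 14.8]
```

```bash
for i in 1 2 3 ; do python3 -m jog '[{"grip":1,"xyz":[0,0,0.0005],"dr":[0,0,0]},{"grip":1,"xyz":[-0.0001,0,0.001],"dr":[0,0,0]}]' | egrep 'eef|force'; done
```

```text
eef_pos: [0.5987, -0.1537, 0.1597]
contact_force: [-4.4, 1.8, 16.5]
eef_pos: [0.5988, -0.1539, 0.1594]
contact_force: [-6.3, 1.3, 18.1]
eef_pos: [0.599, -0.1541, 0.1592]
contact_force: [-6.6, 1.7, 19.9]
```

```bash
python3 -m jog '[{"grip":1,"xyz":[0,0,-0.007],"dr":[0,0,0]},{"grip":1,"xyz":[0,0,-0.016],"dr":[0,0,0]},{"grip":1,"xyz":[0.002,0,-0.025],"dr":[0,0,0]},{"grip":1,"xyz":[0.022,-0.022,-0.027],"dr":[0,0,0]},{"grip":1,"xyz":[0.042,-0.045,-0.027],"dr":[0,0,0]},{"grip":1,"xyz":[0.049,-0.0541,-0.026],"dr":[0,0,0]},{"grip":1,"xyz":[0.049,-0.0541,-0.022],"dr":[0,0,0]},{"grip":1,"xyz":[0.049,-0.0541,-0.017],"dr":[0,0,0]},{"grip":1,"xyz":[0.049,-0.0541,-0.015],"dr":[0,0,0]}]'; for i in 1 2 3 4 5; do python3 -m jog '[{"grip":1,"xyz":[0,0,0.0005],"dr":[0,0,0]},{"grip":1,"xyz":[-0.0001,0,0.001],"dr":[0,0,0]}]' | egrep 'eef|force'; done
```

```text
time: 18.6
eef_pos: [0.6448, -0.0996, 0.1659]
tcp_rot: [1.0, -0.0, -0.002, -0.0]
contact_force: [-0.3, -0.9, -0.8]
opening: -0.001
eef_pos: [0.6452, -0.1001, 0.1662]
contact_force: [-0.0, 0.5, -0.4]
eef_pos: [0.6457, -0.0998, 0.166]
contact_force: [-0.1, -0.3, -0.1]
eef_pos: [0.6459, -0.0995, 0.1655]
contact_force: [-0.7, -0.2, 2.8]
eef_pos: [0.6461, -0.0995, 0.1654]
contact_force: [-3.2, -0.4, 6.8]
eef_pos: [0.6461, -0.0996, 0.165]
contact_force: [-2.8, -0.5, 7.3]
```

```bash
for i in 1 2 3 ; do python3 -m jog '[{"grip":1,"xyz":[0,0,0.0005],"dr":[0,0,0]},{"grip":1,"xyz":[-0.0001,0,0.001],"dr":[0,0,0]}]' | egrep 'eef|force'; done
```

```text
eef_pos: [0.6461, -0.0996, 0.1642]
contact_force: [-2.7, -0.4, 6.6]
eef_pos: [0.6461, -0.0995, 0.1632]
contact_force: [-2.7, -0.9, 7.0]
eef_pos: [0.646, -0.0996, 0.1622]
contact_force: [-2.8, 0.2, 7.4]
```

```bash
for i in 1 2 3 4; do python3 -m jog '[{"grip":1,"xyz":[0,0,0.0005],"dr":[0,0,0]},{"grip":1,"xyz":[-0.0001,0,0.001],"dr":[0,0,0]}]' | egrep 'eef|force'; done
```

```text
eef_pos: [0.646, -0.0996, 0.1613]
contact_force: [-2.1, -0.4, 7.1]
eef_pos: [0.646, -0.0996, 0.1604]
contact_force: [-2.1, -0.5, 7.4]
eef_pos: [0.646, -0.0996, 0.1594]
contact_force: [-1.3, 0.2, 7.6]
eef_pos: [0.646, -0.0996, 0.1585]
contact_force: [-1.5, -0.5, 7.1]
```

```bash
for i in 1 2 3 ; do python3 -m jog '[{"grip":1,"xyz":[0,0,0.0005],"dr":[0,0,0]},{"grip":1,"xyz":[-0.0001,0,0.001],"dr":[0,0,0]}]' | egrep 'eef|force'; done
```

```text
eef_pos: [0.646, -0.0996, 0.1575]
contact_force: [-2.3, -1.2, 7.5]
eef_pos: [0.6461, -0.0996, 0.1571]
contact_force: [-2.6, -0.2, 9.6]
eef_pos: [0.6462, -0.0996, 0.1569]
contact_force: [-3.4, 0.1, 12.9]
```

```bash
for i in 1 2 3; do python3 -m jog '[{"grip":1,"xyz":[0,0,0.0005],"dr":[0,0,0]},{"grip":1,"xyz":[-0.0001,0,0.001],"dr":[0,0,0]}]' | egrep 'eef|force'; done
```

```text
eef_pos: [0.6463, -0.0996, 0.1566]
contact_force: [-4.2, 0.3, 14.0]
eef_pos: [0.6464, -0.0997, 0.1563]
contact_force: [-4.3, 0.9, 16.5]
eef_pos: [0.6466, -0.0997, 0.1561]
contact_force: [-4.0, 1.4, 19.1]
```

Section 2 is home. I'll press section 3 again because its travel was short, then look.

```bash
python3 -m jog '[{"grip":1,"xyz":[0,0,-0.007],"dr":[0,0,0]},{"grip":1,"xyz":[0,0,-0.018],"dr":[0,0,0]},{"grip":1,"xyz":[0,-0.002,-0.027],"dr":[0,0,0]},{"grip":1,"xyz":[-0.01,-0.03,-0.028],"dr":[0,0,0]},{"grip":1,"xyz":[-0.0213,-0.06,-0.028],"dr":[0,0,0]},{"grip":1,"xyz":[-0.0213,-0.0682,-0.027],"dr":[0,0,0]},{"grip":1,"xyz":[-0.0213,-0.0682,-0.022],"dr":[0,0,0]},{"grip":1,"xyz":[-0.0213,-0.0682,-0.017],"dr":[0,0,0]},{"grip":1,"xyz":[-0.0213,-0.0682,-0.015],"dr":[0,0,0]}]'; for i in 1 2 3 4 5 6; do python3 -m jog '[{"grip":1,"xyz":[0,0,0.0005],"dr":[0,0,0]},{"grip":1,"xyz":[-0.0002,0,0.001],"dr":[0,0,0]}]' | egrep 'eef|force'; done
```

```text
time: 22.35
eef_pos: [0.6227, -0.0316, 0.1635]
tcp_rot: [1.0, -0.0, -0.001, 0.0]
contact_force: [0.2, -0.1, -0.2]
opening: -0.001
eef_pos: [0.6229, -0.032, 0.1632]
contact_force: [0.4, 0.3, 0.3]
eef_pos: [0.6228, -0.0316, 0.1629]
contact_force: [-0.0, 0.7, 0.0]
eef_pos: [0.6225, -0.0312, 0.162]
contact_force: [0.7, -0.4, -0.3]
eef_pos: [0.6225, -0.031, 0.1614]
contact_force: [-0.9, 0.6, 3.5]
eef_pos: [0.6226, -0.031, 0.1613]
contact_force: [-1.7, 0.5, 6.4]
eef_pos: [0.6226, -0.031, 0.1613]
contact_force: [-2.0, 1.3, 9.0]
```

```bash
for i in 1 2 3 ; do python3 -m jog '[{"grip":1,"xyz":[0,0,0.0005],"dr":[0,0,0]},{"grip":1,"xyz":[-0.0003,0,0.001],"dr":[0,0,0]}]' | egrep 'eef|force'; done
```

```text
eef_pos: [0.6227, -0.031, 0.1612]
contact_force: [-2.4, 1.8, 12.0]
eef_pos: [0.6227, -0.031, 0.1612]
contact_force: [-4.2, 1.0, 13.7]
eef_pos: [0.6228, -0.031, 0.161]
contact_force: [-3.9, 1.9, 15.8]
```

```bash
python3 -m jog '[{"grip":1,"xyz":[0,0,-0.01],"dr":[0,0,0]},{"grip":1,"xyz":[0,0,-0.025],"dr":[0,0,0]},{"grip":1,"xyz":[0.03,-0.01,-0.045],"dr":[0,0,0]},{"grip":1,"xyz":[0.05,-0.02,-0.06],"dr":[0,0,0]},{"grip":1,"xyz":[0.05,-0.02,-0.06],"dr":[0,0,0]},{"grip":1,"xyz":[0.05,-0.02,-0.06],"dr":[0,0,0]}]'
python3 - <<'E'
from h import *
ims={n:ctrl.read_camera(n) for n in('scene','side')}
for n in ims: print(n,[(int(a),c.tolist(),b.tolist()) for a,c,b in blobs(red(ims[n]))])
for n in ims: print(n,[(int(a),c.tolist(),b.tolist()) for a,c,b in blobs(yellow(ims[n]),100)])
a=ims['scene'][180:290,200:320,::-1];b=ims['side'][145:235,190:300,::-1]
cv2.imwrite('pics/s3.png',cv2.hconcat([cv2.resize(a,(400,366),interpolation=2),cv2.resize(b,(400,366),interpolation=2)]))
E
```

```text
time: 24.35
eef_pos: [0.6717, -0.0107, 0.2166]
tcp_rot: [1.0, 0.001, 0.001, 0.0]
contact_force: [-0.8, -0.0, -0.1]
opening: 0.001
scene [(56, [152.4, 180.9], [147, 178, 11, 7]), (88, [255.1, 216.6], [249, 213, 13, 9]), (19, [212.7, 219.7], [211, 217, 4, 6]), (4673, [24.1, 312.5], [0, 239, 58, 135])]
side [(83, [320.5, 113.8], [305, 111, 25, 6]), (173, [317.9, 125.5], [292, 115, 37, 26]), (109, [266.8, 125.1], [264, 117, 7, 18]), (39, [352.9, 177.2], [349, 175, 9, 6]), (46, [243.1, 180.2], [239, 177, 9, 7]), (16, [378.6, 195.2], [376, 193, 6, 5]), (103, [351.4, 320.1], [346, 315, 12, 11]), (64, [367.0, 361.6], [362, 358, 11, 8])]
scene [(2782, [254.8, 225.9], [216, 199, 78, 54]), (514, [167.4, 269.3], [146, 239, 41, 48])]
side [(142, [275.2, 172.9], [258, 160, 34, 20]), (143, [241.9, 173.9], [226, 166, 36, 20]), (366, [246.1, 199.8], [215, 184, 57, 25])]
```

View pics/s3.png

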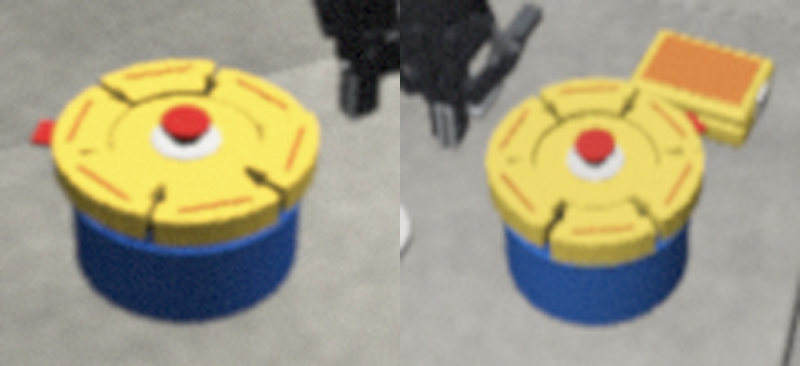

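The vent is unmoved within 0.1 px in both views, so the tub hasn't shifted. Each section sits at its own depth, and the vent is still proud. Now I press the vent.

```bash
python3 -m jog '[{"grip":1,"xyz":[-0.025,0.02,0],"dr":[0,0,0]},{"grip":1,"xyz":[-0.05,0.04,0.01],"dr":[0,0,0]},{"grip":1,"xyz":[-0.075,0.06,0.02],"dr":[0,0,0]},{"grip":1,"xyz":[-0.0959,0.0741,0.025],"dr":[0,0,0]},{"grip":1,"xyz":[-0.0959,0.0741,0.033],"dr":[0,0,0]},{"grip":1,"xyz":[-0.0959,0.0741,0.039],"dr":[0,0,0]},{"grip":1,"xyz":[-0.0959,0.0741,0.0415],"dr":[0,0,0]},{"grip":1,"xyz":[-0.0959,0.0741,0.0415],"dr":[0,0,0]}]'; for i in 1 2 3 4 5; do python3 -m jog '[{"grip":1,"xyz":[0,0,0.0005],"dr":[0,0,0]},{"grip":1,"xyz":[-0.0001,0,0.001],"dr":[0,0,0]}]' | egrep 'eef|force'; done
```

```text
time: 25.12
eef_pos: [0.5747, -0.0845, 0.173]
tcp_rot: [1.0, 0.0, -0.001, -0.0]
contact_force: [-0.5, -0.2, 1.0]
opening: -0.002
eef_pos: [0.5757, -0.0847, 0.1737]
contact_force: [0.6, 0.1, -1.0]
eef_pos: [0.5753, -0.0848, 0.1727]
contact_force: [-0.2, -0.4, -0.4]
eef_pos: [0.5749, -0.085, 0.1716]
contact_force: [-0.2, 0.1, 0.8]
eef_pos: [0.575, -0.0851, 0.1715]
contact_force: [-1.9, 0.8, 6.4]
eef_pos: [0.575, -0.085, 0.1712]
contact_force: [-2.3, 0.9, 6.9]
```

```bash
for i in 1 2 3 4; do python3 -m jog '[{"grip":1,"xyz":[0,0,0.0005],"dr":[0,0,0]},{"grip":1,"xyz":[-0.0001,0,0.001],"dr":[0,0,0]}]' | egrep 'eef|force'; done
```

```text
eef_pos: [0.575, -0.0851, 0.1704]
contact_force: [-2.2, 2.1, 6.9]
eef_pos: [0.5751, -0.085, 0.1695]
contact_force: [-2.2, 1.1, 7.1]
eef_pos: [0.575, -0.0851, 0.1685]
contact_force: [-1.2, 1.8, 6.8]
eef_pos: [0.575, -0.0851, 0.1676]
contact_force: [-1.3, 1.5, 7.4]
```

```bash
for i in 1 2 3 4; do python3 -m jog '[{"grip":1,"xyz":[0,0,0.0005],"dr":[0,0,0]},{"grip":1,"xyz":[-0.0001,0,0.001],"dr":[0,0,0]}]' | egrep 'eef|force'; done
```

```text
eef_pos: [0.575, -0.0851, 0.1666]
contact_force: [-0.2, 2.6, 7.0]
eef_pos: [0.575, -0.0851, 0.1656]
contact_force: [-1.0, 0.6, 7.7]
eef_pos: [0.575, -0.085, 0.1646]
contact_force: [-0.4, 1.8, 8.1]
eef_pos: [0.575, -0.0851, 0.1638]
contact_force: [-1.7, 2.3, 9.3]
```

```bash
for i in 1 2 3; do python3 -m jog '[{"grip":1,"xyz":[0,0,0.0005],"dr":[0,0,0]},{"grip":1,"xyz":[-0.0001,0,0.001],"dr":[0,0,0]}]' | egrep 'eef|force'; done
```

```text
eef_pos: [0.5751, -0.0851, 0.1636]
contact_force: [-2.6, 1.9, 12.1]
eef_pos: [0.5751, -0.0851, 0.1633]
contact_force: [-3.1, 2.4, 14.3]
eef_pos: [0.5752, -0.0851, 0.1631]
contact_force: [-4.3, 1.3, 15.9]
```

```bash
python3 -m jog '[{"grip":1,"xyz":[-0.0001,0,0.001],"dr":[0,0,0]},{"grip":1,"xyz":[-0.0002,0,0.0015],"dr":[0,0,0]}]'; python3 -m jog '[{"grip":1,"xyz":[0,0,-0.007],"dr":[0,0,0]},{"grip":1,"xyz":[0,0,-0.02],"dr":[0,0,0]},{"grip":1,"xyz":[0,0,-0.035],"dr":[0,0,0]},{"grip":1,"xyz":[0.03,-0.02,-0.06],"dr":[0,0,0]},{"grip":1,"xyz":[0.06,-0.04,-0.09],"dr":[0,0,0]},{"grip":1,"xyz":[0.09,-0.07,-0.1],"dr":[0,0,0]},{"grip":1,"xyz":[0.09,-0.07,-0.1],"dr":[0,0,0]},{"grip":1,"xyz":[0.09,-0.07,-0.1],"dr":[0,0,0]}]'
python3 - <<'E'
from h import *
ims={n:ctrl.read_camera(n) for n in('scene','side')}
for n in ims: print(n,[(int(a),c.tolist(),b.tolist()) for a,c,b in blobs(red(ims[n]))])
a=ims['scene'][180:290,200:320,::-1];b=ims['side'][145:235,190:300,::-1]
cv2.imwrite('pics/s4.png',cv2.hconcat([cv2.resize(a,(400,366),interpolation=2),cv2.resize(b,(400,366),interpolation=2)]))
cv2.imwrite('pics/s5.png',ims['scene'][:,:,::-1])
E
```

```text
time: 27.95
eef_pos: [0.5752, -0.0851, 0.1626]
tcp_rot: [1.0, 0.0, 0.002, 0.0]
contact_force: [-6.3, 3.2, 20.7]
opening: 0.004
time: 28.62
eef_pos: [0.665, -0.0135, 0.2583]
tcp_rot: [1.0, 0.001, 0.001, 0.0]
contact_force: [-0.6, 0.2, 0.5]
opening: 0.0
scene [(56, [152.3, 180.9], [147, 178, 11, 7]), (18, [212.8, 219.6], [211, 217, 4, 6]), (76, [255.4, 219.0], [250, 216, 12, 7]), (4672, [24.2, 312.5], [0, 239, 58, 135])]
side [(349, [303.3, 110.3], [262, 104, 69, 14]), (356, [292.7, 122.8], [261, 112, 68, 29]), (41, [352.8, 177.3], [349, 175, 9, 6]), (40, [243.2, 182.1], [239, 180, 9, 6]), (18, [378.3, 195.2], [376, 193, 6, 5]), (103, [351.4, 320.1], [346, 315, 12, 11]), (69, [367.2, 361.5], [362, 358, 11, 9])]
```

View pics/s4.png

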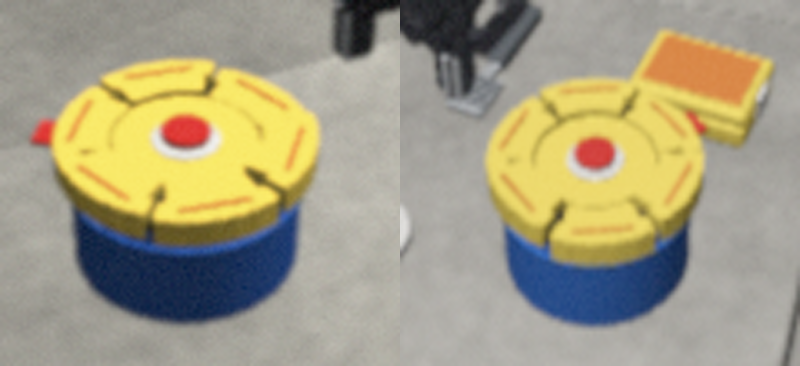

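View pics/s5.png

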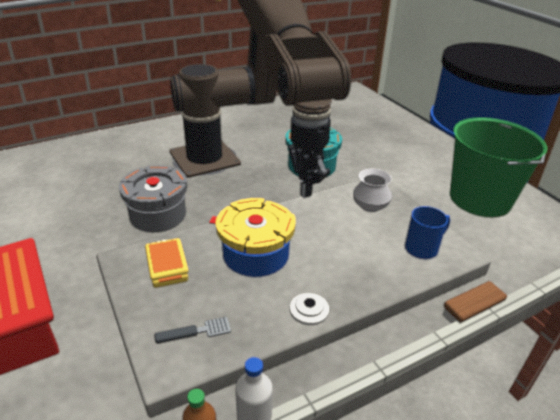

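The vent now sits 8 mm lower: its centre moved from row 216.6 to 219.0 in the scene view. The tub and bystanders are unmoved. I'll hand it in.

```bash
python3 -c "
from plant import ctrl
ctrl.sign_off(); print(ctrl.get_state()['time'])"
```

```text
the job is handed in; nothing more can be done
the job is handed in; nothing more can be done
```

The tub is closed and handed in at about 28.7 s of robot time: all six rim sections are pressed home, and after them the vent plug.

- **Rim sections:** I pressed them in the order 3, 4, 5, 0, 1, 2. Each slid at a steady 7 to 13 N, then the force climbed to 19–21 N with almost no more travel. Taking a fully raised top as 166 mm above the work surface, they sit about 4.6, 12, 7, 10, 6 and 9 mm down in that order.
- **Section 3 rechecked:** it had moved only about 2 mm, because it started partly lowered. I pressed it again up to 16 N and it did not slide.
- **Vent plug:** it stayed open until the sections were done. It then slid at about 7 N over 8 mm and stopped hard, up to 21 N.
- **Force limit:** the highest downward reading was 21 N, under the 30 N limit. I only read the force every 0.08 to 0.17 s, so a brief higher peak between readings would not show.
- **Last pictures:** the vent centre was unchanged (within 0.1 px) before and after the rim work. I judged by eye that the tub and other things had not moved, and the arm was clear.
- **Least certain:** section 4 stopped at about 12.2 mm, right at the stated 12 mm maximum and level with the fixed middle panel. By geometry the finger was clear of the panel, so I took it as the stop.

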